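# Rebuild a compressed-air inlet filter

## Robot

A 6-joint arm with a two-finger parallel gripper is mounted at the origin on the work surface. World frame = base frame: x ahead of the robot, y to its left, z up, the work surface at z = 0. Lengths are in m, angles in rad, forces in N, time in s.
With the tool pointing down it reaches from about 0.3 to 0.75 m from the base axis. Payload 8.5 kg.
Tool frame: the origin (TCP) lies midway between the tips of the shut fingers; the grasp point (between the pads) lies 19 mm behind it (tcp_to_grasp is the distance from the TCP to the grasp point, in m); z points along the fingers, y is the direction in which the jaws open and shut (so a half turn about z gives the same grasp; the last joint's range is limited). The gripper opens to 85 mm and grips with 20 to 120 N. Pads are 22 mm wide; open, the fingers measure 114 mm over their backs; the gripper's body (76 mm by 85 mm) begins 54 mm behind the grasp point. The pads swing forward as they close: fully open they stand 13 mm farther back than shut.
Start: joints at [1.052, 0.381, 1.297, -0, 1.464, -0.215], TCP at [0.165, 0.525, 0.209] pointing down, gripper open.
Joint ranges: [-3.11, 3.11], [-0.89, 2.33], [0.22, 2.48], [-1.42, 4.56], [0.17, 2.85], [-2.88, 2.88]. Speed limits (rad/s): [2.39, 2.39, 3.14, 3.14, 3.14, 3.14].

## Interface

Orientations are given as a rotation vector (axis times angle).
In Python, from plant import get_obs, read_camera, hand_in, cut_out, landmark_of, tcp_to_grasp gives the robot as it stands.
- The arm moves only by the tool servo_tool, never from a script. Its argument "moves" is text: rows parted by semicolons, each of 5 numbers parted by spaces: the gripper's target within -1 to 1 (shut at 1, half-way at 0, fully open at -1), then the shift along the tool's x, y, z in mm, then the turn about the tool's z in degrees. A call has exactly 8 rows; each row is the pose to reach, as a shift and turn from the pose measured when the call began, along the tool's axes at that moment; what a row does not reach only later rows make up. A row lasts 1/10 s, in which the tool goes at most 50 mm and 8.59 degrees, less where a joint would pass 70% of its speed; a pose out of reach is approached as far as the arm can. A call with a gripper value outside its range is refused whole. The fingers move at their own pace and stop on an object; the grip force is fixed at half the most. Time passes only in rows, so rows that repeat a pose let the fingers close, or fill a call up. It gives the time, the measured TCP pose, the force and the opening at its end, in the units of the state.
- get_obs(): the state, without advancing time (a new reading comes with each control period).
- read_camera(name): name is "scene" or "top"; returns a dict with "frame" (480x640x3 uint8, red, green, blue), "fov_y" (degrees; the focal length in pixels is half the picture's height over the tangent of half this angle, whatever the lens; pixels are square), "cx", "cy" (the principal point, pixels), "T" (4x4, takes a point from camera to world coordinates). Camera axes: x right, y up, looking along -z (the intrinsics and any distortion apply to the point x, -y, -z); pixel columns grow to the right and rows downward; lengths in m; the calibration is good to about 2 mm. A picture is of the moment at which its call begins. There is no depth.
- hand_in(): hands the job in, once; it reports no verdict.
Trained networks look in the newest picture that a camera, given by its name, has taken for a name from the list of things; names that differ only in an ending like _2 or _b are one class to them, and where a whole thing is asked for, a point or a joint stands for the part that bears it (a point fixed in the world has none). Each returns a list of dicts, best first, with "score" (0 to 1); they miss things now and then, are a little off and sometimes report something else, mostly with a low value. They report only what shows in the picture. A call takes as long as a camera call. They do not tell look-alikes from the thing itself.
- cut_out(camera, query): "region" (480x640 bool, what is visible of it) and "bbox" ([left, top, right, bottom] in pixels, round what is visible of it).
- landmark_of(camera, query): "uv" ([column, row] in pixels: a listed point, or the origin of a listed thing).
The state is a dict: "t": time; "joint_positions": joint angles; "joint_velocities": joint speeds; "joint_efforts": joint torques, N m; "eef_pos": TCP position; "tool_rot": TCP orientation; "wrist_force": force on the tool from outside, world axes, zero at the start; "moment": the same for the moment, N m; "opening": opening from 0.0 (shut) to 1.0 (fully open).
Only numpy, scipy, OpenCV 4.12 (cv2) and the standard library are available. Lean on these libraries where they do the work, as an engineer would, in place of code of your own. Each camera call takes 0.05 s, during which the arm holds its last target. There are 200 camera calls.

## Task

Rebuild the ventilator's air-inlet filter on its metal head, which is clamped upside down in the blue vice: put the flat vaned ring over the upright post first, then the bronze filter element from the parts tray, then the black baffle cap over the element's top, and last the clear bowl, drain knob up, down over the whole stack until its rim rests on the head all round. Lower every part into place without dropping it, and leave the old element lying in the kidney dish.

Things in the scene. Friction and masses are not known exactly. Their poses are not given: they have to be found in the camera images.
- seat (a point): Target: upturned aluminium filter head in a low blue vice (fixed). Point: foot of the upright post (steel, 8 mm thick, 50 mm high), on the head's round top face, 62 mm across, 71 mm above the bench; z up. Around it, 5 mm lower, a flange 88 mm across takes the bowl's rim; the jaws end 17 mm lower. Vice: 135 mm from the axis to its screw end, 83 mm to the other, 54 mm sideways.
- swirl_center (a point): Vaned ring, loose: flat grey ring 50 mm across, 16 mm high, with an 18 mm hole and slanted dark slots around it; 30 g. Point: its centre, half-way up; z along its axis, up. Lies flat on the parts tray; seated, its underside is on the head's round top face.
- element_center (a point): New filter element, loose: bronze-coloured tube standing on the parts tray, 36 mm across, 40 mm high, 18 mm bore right through; 130 g. Point: its centre, half-way up; z along its axis, up. Seated, it stands on the vaned ring, its top 6 mm above the post's end.
- baffle_center (a point): Baffle cap, loose: black, 35 mm high: an inverted cup 52 mm across and 15 mm high (rim down; 46 mm across and 10 mm deep inside), a low cone to 18 mm, then an upright hub 20 mm across to the top, to grip it by; 30 g. Point: on its axis, 17.5 mm above the rim; z up. Stands on the parts tray; seated, its cup's ceiling lies on the element's top.
- bowl_center (a point): Bowl, loose: clear upturned cup, 76 mm across (70 mm inside), 96 mm high (92 mm deep inside), rim down; on top a black collar 28 mm across, 5 mm high, then the black drain knob, 22 mm across, 19 mm high, to grip it by; 120 mm in all, 120 g. Point: on its axis, 60 mm above the rim; z up. Stands on the parts tray; seated, its rim is on the head's flange.
- old_center (a point): Old filter element, loose: same shape and size as the new one, but lying on its side in a steel kidney dish (30 mm high) that stands just beyond the vice. Point: its centre. To be left there.
- tray: Parts tray, fixed: steel, 260 mm square, rim 14 mm high, with a pale mat whose top is 3 mm above the bench. The four loose parts stand on it, one toward each corner, about 124 mm apart, in any order; a brass hose fitting (22 mm across, 24 mm high) stands at its middle. Origin: middle of its underside, axes along its sides, z up. The vice is on the other side of the bench.
Mind the look-alikes: they are no part of the job. Leave any green or pink look-alike of the part that bears bowl_center alone. What is shaped like the part that bears swirl_center but red is not meant.

How it is judged:
By the outcome, as a careful person would: the job done as asked, in the order asked, and still so for the second after the job is handed in, with the robot touching nothing.
It also fails if it takes over 120 s, if anything falls off the work surface, if the arm or the gripper's body presses on something with over 40 N, if the wrist force passes 120 N, or if a joint passes its speed limit or range.

## Working session

There is one attempt and no reset: what is moved stays moved. The work goes in short steps, Python scripts to look and compute and a tool call to move; the robot and the scene stay as the last step left them, time stands still between calls to the robot, and variables do not carry over. Pictures are saved under pics/ and viewed, about 12 in all and at most 16, crops included, and the job is handed in when it is done.

Besides the shell and the picture viewer there is one more tool, called as name(argument=value, ...), one argument or row to a line, values as JSON. servo_tool: Moves the arm, as the interface text tells. Its arguments: {"type":"object","properties":{"moves":{"type":"string"}},"required":["moves"]}

```bash
ls; mkdir -p pics
cat > h.py <<'E'
import numpy as np, cv2
from plant import *
from scipy.spatial.transform import Rotation as R
def ray(c,uv):
    f=240/np.tan(np.radians(c['fov_y'])/2)
    d=np.array([(uv[0]-c['cx'])/f,-(uv[1]-c['cy'])/f,-1.])
    T=np.array(c['T']); return T[:3,3],T[:3,:3]@d
def onz(c,uv,z):
    o,d=ray(c,uv); return o+d*(z-o[2])/d[2]
def proj(c,p):
    T=np.array(c['T']); q=T[:3,:3].T@(np.array(p)-T[:3,3]); f=240/np.tan(np.radians(c['fov_y'])/2)
    return np.array([c['cx']+f*q[0]/-q[2], c['cy']-f*q[1]/-q[2]])
def tri(c1,u1,c2,u2):
    o1,d1=ray(c1,u1);o2,d2=ray(c2,u2)
    s=np.linalg.lstsq(np.c_[d1,-d2],o2-o1,rcond=None)[0]
    a=o1+d1*s[0];b=o2+d2*s[1]; return (a+b)/2,np.linalg.norm(a-b)
def save(c,n,box=None,k=1):
    im=c['frame'][:,:,::-1]
    if box: im=im[box[1]:box[3],box[0]:box[2]]
    cv2.imwrite('pics/'+n,cv2.resize(im,None,fx=k,fy=k,interpolation=cv2.INTER_CUBIC))
E
python3 - <<'E'
from h import *
print(tcp_to_grasp, get_obs())
C={}
Z=dict(seat=.071,swirl_center=.011,element_center=.023,baffle_center=.0205,bowl_center=.063,old_center=.025,tray=0)
for n in ['scene','top']:
    c=C[n]=read_camera(n); save(c,n+'0.png'); print(n,{k:(v if k!='T' else np.round(v,3).tolist()) for k,v in c.items() if k!='frame'})
    for q in Z:
        for r in landmark_of(n,q)[:4]: print(q,np.round(r['uv'],1),round(r['score'],2),onz(c,r['uv'],Z[q]).round(3))
E
```

```text
pics
0.0187 {'t': 0.0, 'joint_positions': array([ 1.05172745e+00,  3.81185917e-01,  1.29828021e+00, -2.56729782e-05,
        1.46360295e+00, -2.15273832e-01]), 'joint_velocities': array([-0.00045894, -0.00108164,  0.0009085 , -0.00087949, -0.00131937,
        0.00036875]), 'joint_efforts': array([ 1.29403314e-03, -4.48472750e+01, -2.31279552e+01, -7.96737004e-05,
        4.77056281e-03,  1.73741870e-05]), 'eef_pos': array([0.16435359, 0.5245168 , 0.20841066]), 'tool_rot': array([-4.75286191e-01, -3.10491908e+00,  2.17863126e-03]), 'wrist_force': array([ 0.41046152,  0.51658168, -0.69846459]), 'moment': array([ 0.01372263, -0.02578722,  0.01501551]), 'opening': 0.9967527540468069}
scene {'fov_y': 42.9888254908882, 'cx': 324.8779428858176, 'cy': 235.0303634199505, 'T': [[-0.862, -0.292, 0.413, 0.987], [0.506, -0.532, 0.679, 0.753], [0.021, 0.795, 0.607, 0.82], [0.0, 0.0, 0.0, 1.0]]}
seat [404.2 344.9] 0.9 [0.513 0.234 0.071]
swirl_center [209.  261.6] 0.8 [ 0.69  -0.19   0.011]
element_center [320.7 223.5] 0.66 [ 0.431 -0.18   0.023]
baffle_center [244.7 210.8] 0.91 [ 0.556 -0.308  0.0
[... 339 characters left out ...]
587055, 'T': [[-0.024, 0.987, -0.159, 0.288], [-1.0, -0.021, 0.019, -0.069], [0.016, 0.159, 0.987, 1.254], [0.0, 0.0, 0.0, 1.0]]}
seat [162.4 230.2] 0.63 [0.509 0.238 0.071]
swirl_center [372.5 149. ] 0.98 [ 0.691 -0.198  0.011]
swirl_center [375.2 212.6] 0.83 [ 0.549 -0.198  0.011]
element_center [370.1 271.9] 0.55 [ 0.421 -0.182  0.023]
baffle_center [426.8 206.6] 0.62 [ 0.558 -0.308  0.02 ]
bowl_center [447. 340.] 0.93 [ 0.278 -0.326  0.063]
bowl_center [521.3 315.3] 0.79 [ 0.323 -0.478  0.063]
bowl_center [439.4 263.9] 0.69 [ 0.43  -0.319  0.063]
old_center [157.7 164.9] 0.82 [0.659 0.263 0.025]
tray [396.6 240.5] 0.81 [ 0.49  -0.243  0.   ]
tray [370.4 270.3] 0.71 [ 0.427 -0.185  0.   ]
```

View pics/scene0.png

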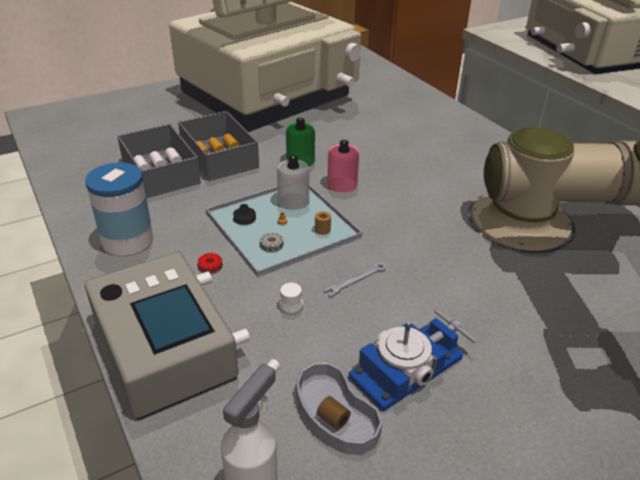

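View pics/top0.png

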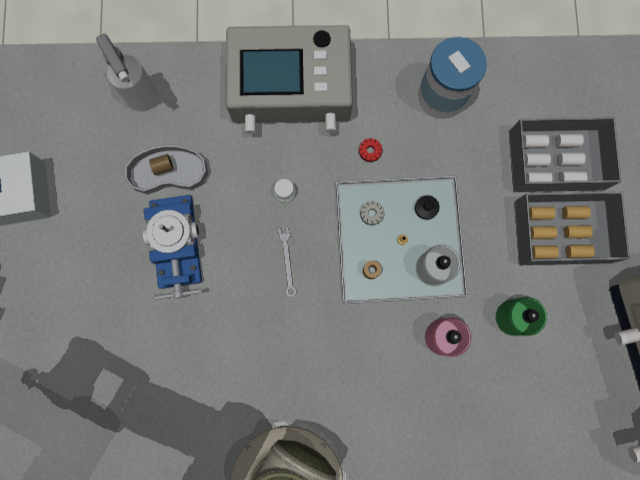

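Top view: the grey ring is at (372,212), with a red look-alike at (371,150). The new element is at (372,270); the old one is in the dish at (161,165). The baffle is at (427,207). The clear bowl is at (438,265), with a pink look-alike at (448,337) and a green one at (521,316). The brass fitting is at (403,240) and the vice head at (168,231). I'll take the grey ring, the tray element, the black baffle and the clear bowl, which are all on the tray.

```bash
cat > m.py <<'E'
from h import *
Z=dict(seat=.071,swirl_center=.011,element_center=.023,baffle_center=.0205,bowl_center=.063)
G=dict(seat=(.51,.236),swirl_center=(.549,-.198),element_center=(.425,-.181),baffle_center=(.557,-.308),bowl_center=(.428,-.316))
E
python3 - <<'E'
from m import *
C={n:read_camera(n) for n in ['scene','top']}
for q in Z:
    u={}
    for n in C:
        g=proj(C[n],(*G[q],Z[q])); L=[r for r in landmark_of(n,q) if np.hypot(*(r['uv']-g))<20]
        if L: u[n]=L[0]['uv']; print(q,n,'lm',onz(C[n],u[n],Z[q])[:2].round(4))
        S=[] if q=='seat' else cut_out(n,q)
        for s in S:
            y,x=np.nonzero(s['region']); m=np.array([x.mean(),y.mean()])
            if np.hypot(*(m-g))<25: print('   cut',n,np.round(m,1),len(x),onz(C[n],m,Z[q])[:2].round(4), s['bbox'])
    if len(u)==2: print('  tri',[np.round(a,4) for a in tri(C['scene'],u['scene'],C['top'],u['top'])])
a=C['top']['frame'][170:310,100:480,::-1]; 
t=cv2.resize(C['top']['frame'][190:300,130:240,::-1],(400,400),interpolation=3)
s=cv2.resize(C['scene']['frame'][300:410,345:455,::-1],(400,400),interpolation=3)
t2=cv2.resize(C['top']['frame'][170:310,335:475,::-1],(400,400),interpolation=3)
cv2.imwrite('pics/c1.png',np.vstack([np.hstack([t,s])]));cv2.imwrite('pics/c2.png',t2)
E
```

```text
seat scene lm [0.5096 0.2313]
seat top lm [0.5137 0.2361]
  tri [array([0.5128, 0.2348, 0.076 ]), np.float64(0.0)]
swirl_center scene lm [ 0.5502 -0.1838]
   cut scene [271.  242.6] 367 [ 0.5507 -0.1857] [259.3, 235.2, 282.3, 254.9]
swirl_center top lm [ 0.55   -0.2002]
   cut top [371.9 212.4] 409 [ 0.55   -0.1912] [362.0, 203.8, 386.4, 226.5]
  tri [array([ 0.5481, -0.1985,  0.0016]), np.float64(0.0091)]
   cut scene [322.2 223.2] 336 [ 0.4274 -0.1796] [314.9, 213.9, 329.5, 233.3]
element_center top lm [ 0.4236 -0.1883]
   cut top [371.5 268.8] 201 [ 0.4275 -0.1849] [364.4, 261.2, 381.3, 277.2]
baffle_center scene lm [ 0.5614 -0.3046]
   cut scene [243.6 215.7] 370 [ 0.566  -0.2923] [235.2, 206.5, 258.5, 224.3]
baffle_center top lm [ 0.5616 -0.3093]
  tri [array([ 0.561 , -0.309 ,  0.0181]), np.float64(0.0027)]
bowl_center scene lm [ 0.4243 -0.2992]
   cut scene [292.5 184.5] 1577 [ 0.4396 -0.2954] [276.6, 155.0, 309.6, 212.1]
bowl_center top lm [ 0.4257 -0.3143]
   cut top [437.4 264.6] 1428 [ 0.4285 -0.3149] [415.2, 243.7, 458.3, 285.7]
  tri [array([ 0.4225, -0.3126,  0.0563]), np.float64(0.0098)]
```

View pics/c1.png

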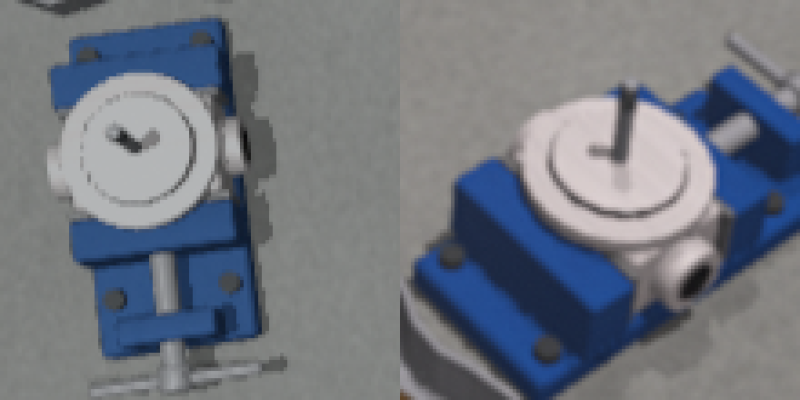

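View pics/c2.png

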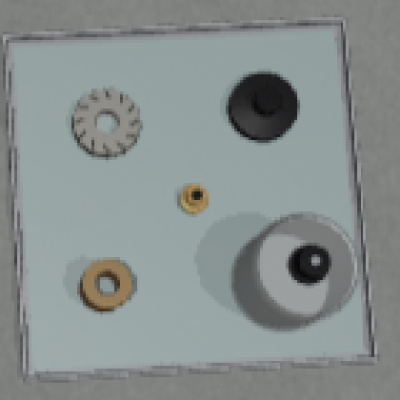

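Run:
```python
from m import *
C={n:read_camera(n) for n in ['scene','top']}
t,s=C['top'],C['scene']
for n,c,u,z in [('flange',t,(167.6,230.8),.066),('foot top',t,(166.8,230.6),.071),('tip top',t,(160.3,225.3),.121),('foot sc',s,(405.2,343.6),.071),('tip sc',s,(407,322.5),.121),
 ('ring',t,(372.2,212.3),.018),('elem',t,(372.2,268.7),.043),('baffle',t,(428.2,205.4),.038),('knob',t,(444.5,261.3),.123)]:
    print(n,onz(c,u,z).round(4))
# flange circle fit in top via bright pixels
g=cv2.cvtColor(t['frame'],cv2.COLOR_RGB2HSV)[195:265,140:200]
big=cv2.resize(cv2.cvtColor(s['frame'],cv2.COLOR_RGB2BGR)[150:275,200:345],None,fx=5.5,fy=4.8*1,interpolation=3)
cv2.imwrite('pics/c3.png',cv2.resize(cv2.cvtColor(s['frame'],cv2.COLOR_RGB2BGR)[150:270,205:345],None,fx=5,fy=5,interpolation=3))
```

```text
flange [0.5088 0.229  0.066 ]
foot top [0.5083 0.2293 0.071 ]
tip top [0.5096 0.2294 0.121 ]
foot sc [0.5097 0.2325 0.071 ]
tip sc [0.512  0.2321 0.121 ]
ring [ 0.5486 -0.1912  0.018 ]
elem [ 0.4253 -0.1845  0.043 ]
baffle [ 0.5568 -0.3073  0.038 ]
knob [ 0.4275 -0.3165  0.123 ]
```

View pics/c3.png

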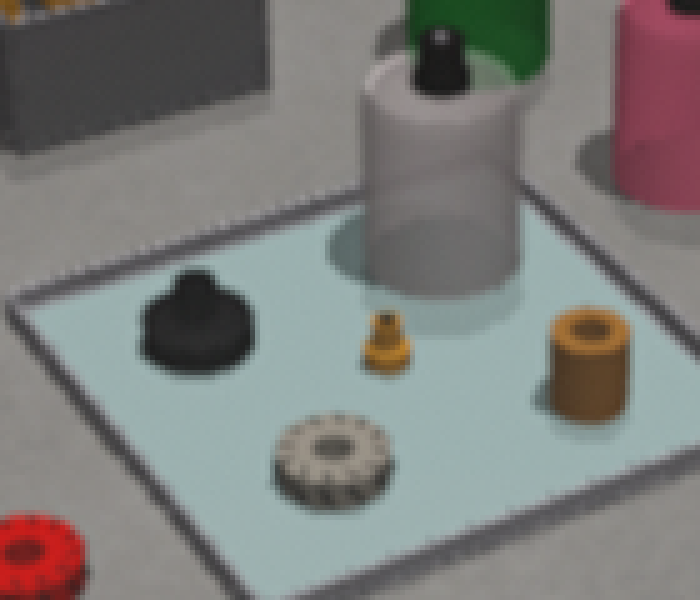

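The scene crop shows the tray parts matching the top view: ring hole (271.6,239.6), element bore (323.4,216), hub top (244,205.4) and knob top (293,157). All the look-alikes are off the tray.

Run:
```python
from m import *
s=read_camera('scene')
for n,u,z in [('ring',(271.1,239.1),.019),('elem',(322.9,215.5),.043),('baf',(243.5,205.2),.038),('knob',(292.7,156.5),.123)]: print(n,onz(s,u,z).round(4))
o=get_obs(); print(R.from_rotvec(o['tool_rot']).as_matrix().round(3),o['eef_pos'])
```

```text
ring [ 0.5494 -0.1872  0.019 ]
elem [ 0.4256 -0.1803  0.043 ]
baf [ 0.5587 -0.3065  0.038 ]
knob [ 0.4277 -0.3155  0.123 ]
[[-0.954  0.299 -0.   ]
 [ 0.299  0.954 -0.   ]
 [ 0.    -0.    -1.   ]] [0.16450417 0.52480068 0.20902251]
```

```bash
cat > d.py <<'E'
import sys
from h import *
o=get_obs(); M=R.from_rotvec(o['tool_rot']).as_matrix()
t=np.array([float(a) for a in sys.argv[1:4]])
print('tcp',o['eef_pos'].round(4),'open',round(o['opening'],3),'F',o['wrist_force'].round(1),'t',round(o['t'],1))
print('delta mm',(M.T@(t-o['eef_pos'])*1000).round(1),'yaw of y',np.degrees(np.arctan2(M[1,1],M[0,1])).round(1),'tilt',M[2].round(3))
E
python3 d.py .549 -.189 .2
```

```text
tcp [0.1645 0.5248 0.209 ] open 0.999 F [1.7 0.2 0.1] t 1.9
delta mm [-580.4 -566.1    9. ] yaw of y 72.6 tilt [ 0. -0. -1.]
```

servo_tool(
  moves="-1 -35 -34 0 -5; -1 -70 -68 0 -10; -1 -105 -102 0 -15; -1 -140 -137 0 -17.4; -1 -175 -171 0 -17.4; -1 -210 -205 0 -17.4; -1 -245 -239 0 -17.4; -1 -280 -273 0 -17.4",
)

```text
t: 2.75
eef_pos: [0.3506, 0.1787, 0.2093]
tool_rot: [-0.0, 3.141, 0.0]
wrist_force: [1.6, 1.3, -0.9]
opening: 1.0
```

```bash
python3 d.py .549 -.189 .15
```

```text
tcp [0.3506 0.1787 0.2093] open 1.0 F [ 1.6  1.3 -0.9] t 2.8
delta mm [-198.4 -367.7   59.4] yaw of y 90.0 tilt [-0.001  0.    -1.   ]
```

servo_tool(
  moves="-1 -23 -43 0 0; -1 -46 -86 0 0; -1 -69 -128 10 0; -1 -92 -171 20 0; -1 -115 -214 30 0; -1 -138 -257 40 0; -1 -161 -300 50 0; -1 -180 -340 59 0",
)

```text
t: 3.55
eef_pos: [0.5314, -0.1635, 0.1498]
tool_rot: [0.001, 3.141, 0.0]
wrist_force: [1.3, 0.6, 0.6]
opening: 1.003
```

servo_tool(
  moves="-1 -18 -28 0 0; -1 -18 -28 10 0; -1 -18 -28 30 0; -1 -18 -28 50 0; -1 -18 -28 60 0; -1 -18 -28 60 0; -1 -18 -28 60 0; -1 -18 -28 60 0",
)

```text
t: 4.35
eef_pos: [0.5499, -0.1916, 0.0909]
tool_rot: [0.001, 3.139, -0.001]
wrist_force: [-0.2, -1.2, 0.4]
opening: 1.0
```

```bash
python3 d.py .549 -.189 .004
python3 - <<'E'
from h import *
a=read_camera('top');b=read_camera('scene')
p=get_obs()['eef_pos']; print(proj(a,p),proj(b,p))
x=a['frame'][140:290,300:450,::-1];y=b['frame'][150:300,200:350,::-1]
cv2.imwrite('pics/g1.png',cv2.resize(np.hstack([x,y]),None,fx=2.66,fy=2.66,interpolation=3))
E
```

```text
tcp [ 0.5499 -0.1916  0.0909] open 1.0 F [-0.2 -1.2  0.4] t 4.3
delta mm [ 1.2  2.7 86.9] yaw of y 90.0 tilt [-0.003 -0.001 -1.   ]
[375.70707662 204.16350615] [268.87364705 210.70911714]
```

View pics/g1.png

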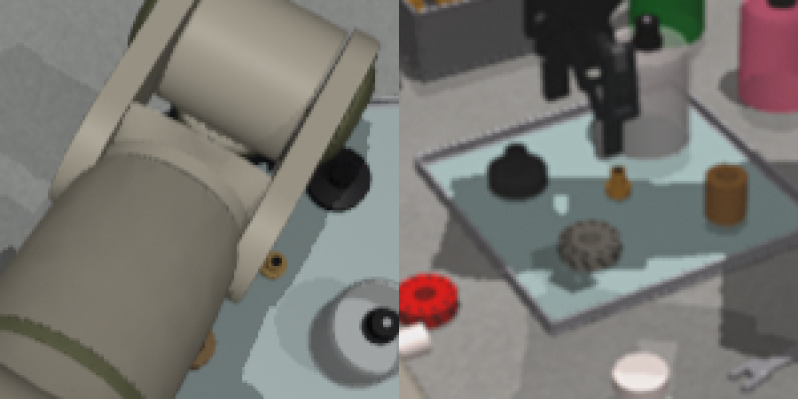

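Run:
```python
from h import *
b=read_camera('scene'); p=get_obs()['eef_pos']
for dy in (-.057,-.0425,.0425,.057):
    for dx in (-.011,.011):
        u=proj(b,p+[dx,dy,.013]); print(dy,dx,((u-[200,150])*2.66+[399,0]).round())
```

```text
-0.057 -0.011 [563. 109.]
-0.057 0.011 [538. 116.]
-0.0425 -0.011 [571. 117.]
-0.0425 0.011 [545. 125.]
0.0425 -0.011 [620. 172.]
0.0425 0.011 [594. 180.]
0.057 -0.011 [628. 182.]
0.057 0.011 [602. 190.]
```

The column positions of the fingers match the prediction, but the tips look higher than expected. I'll descend part way and look again.

servo_tool(
  moves="-1 1 2.5 20 0; -1 1 2.5 40 0; -1 1 2.5 56 0; -1 1 2.5 65 0; -1 1 2.5 65 0; -1 1 2.5 65 0; -1 1 2.5 65 0; -1 1 2.5 65 0",
)

```text
t: 5.3
eef_pos: [0.5492, -0.1893, 0.0263]
tool_rot: [0.001, 3.138, -0.002]
wrist_force: [0.0, -0.4, 0.1]
opening: 1.002
```

```bash
python3 d.py .549 -.189 .004
python3 - <<'E'
from h import *
b=read_camera('scene'); p=get_obs()['eef_pos']
for d in [(0,-.0425,.013),(0,.0425,.013),(0,0,0)]:
    print(((proj(b,p+d)-[215,180])*7).round())
cv2.imwrite('pics/g2.png',cv2.resize(b['frame'][180:265,215:325,::-1],None,fx=7,fy=7,interpolation=3))
E
```

```text
tcp [ 0.5492 -0.1893  0.0263] open 1.002 F [ 0.  -0.4  0.1] t 5.3
delta mm [ 0.3  0.3 22.3] yaw of y 90.0 tilt [-0.003 -0.001 -1.   ]
[327. 285.]
[452. 433.]
[390. 391.]
```

View pics/g2.png

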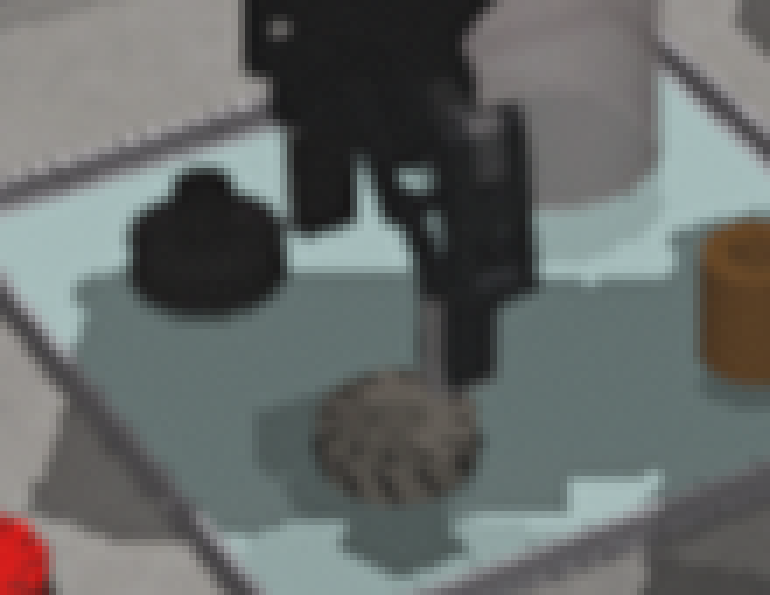

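servo_tool(
  moves="-0.3 0 0 5 0; -0.3 0 0 5 0; -0.3 0 0 5 0; -0.3 0 0 5 0; -0.3 0 0 5 0; -0.3 0 0 5 0; -0.3 0 0 5 0; -0.3 0 0 5 0",
)

```text
t: 6.15
eef_pos: [0.5492, -0.1893, 0.0212]
tool_rot: [0.001, 3.139, -0.002]
wrist_force: [-0.6, -0.7, -1.0]
opening: 0.652
```

```bash
python3 d.py .549 -.189 .004
python3 - <<'E'
from h import *
b=read_camera('scene'); p=get_obs()['eef_pos']
for d in [(0,-.027,.0),(0,.027,.0),(0,0,0)]:
    print(((proj(b,p+d)-[215,180])*7).round())
cv2.imwrite('pics/g3.png',cv2.resize(b['frame'][180:265,215:325,::-1],None,fx=7,fy=7,interpolation=3))
E
```

```text
tcp [ 0.5492 -0.1893  0.0212] open 0.652 F [-0.6 -0.7 -1. ] t 6.2
delta mm [ 0.2  0.3 17.2] yaw of y 90.0 tilt [-0.003 -0.001 -1.   ]
[352. 358.]
[430. 452.]
[390. 404.]
```

View pics/g3.png

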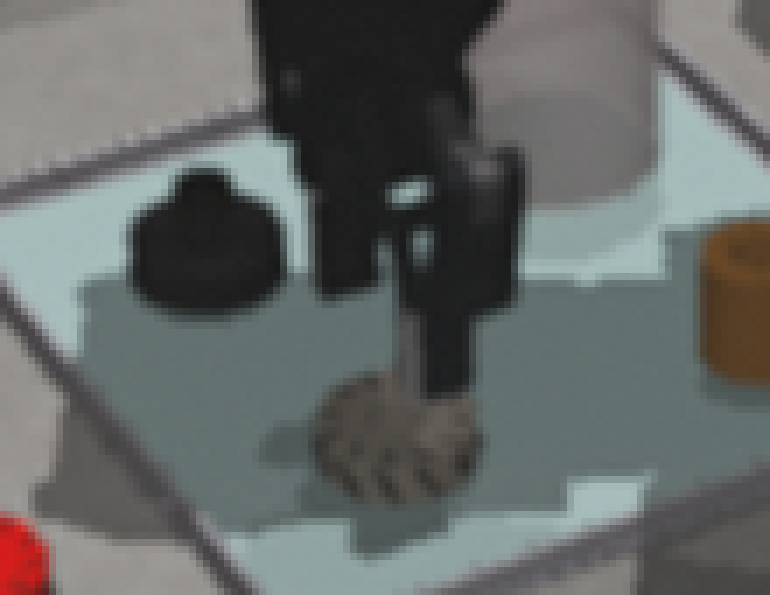

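servo_tool(
  moves="-1 0 0 0 0; -1 0 0 0 0; -1 0 0 2 0; -1 0 0 6 0; -1 0 0 10 0; -1 0 0 13 0; -1 0 0 16 0; -1 0 0 16 0",
)

```text
t: 7.0
eef_pos: [0.549, -0.1892, 0.0046]
tool_rot: [0.001, 3.139, -0.001]
wrist_force: [-0.8, 0.7, 0.6]
opening: 1.006
```

servo_tool(
  moves="1 0 0 0 0; 1 0 0 0 0; 1 0 0 0 0; 1 0 0 0 0; 1 0 0 0 0; 1 0 0 0 0; 1 0 0 0 0; 1 0 0 0 0",
)

```text
t: 7.8
eef_pos: [0.549, -0.1892, 0.0046]
tool_rot: [0.001, 3.139, -0.001]
wrist_force: [0.2, 0.4, 0.6]
opening: 0.004
```

```bash
python3 d.py .549 -.189 .004
python3 - <<'E'
from h import *
b=read_camera('scene'); p=get_obs()['eef_pos']
for d in [(0,-.025,.0),(0,.025,.0),(0,0,0)]:
    print(((proj(b,p+d)-[215,180])*7).round())
cv2.imwrite('pics/g4.png',cv2.resize(b['frame'][180:265,215:325,::-1],None,fx=7,fy=7,interpolation=3))
E
```

```text
tcp [ 0.549  -0.1892  0.0046] open 0.004 F [0.2 0.4 0.6] t 7.8
delta mm [-0.   0.2  0.6] yaw of y 90.0 tilt [-0.002 -0.001 -1.   ]
[357. 403.]
[429. 491.]
[393. 447.]
```

View pics/g4.png

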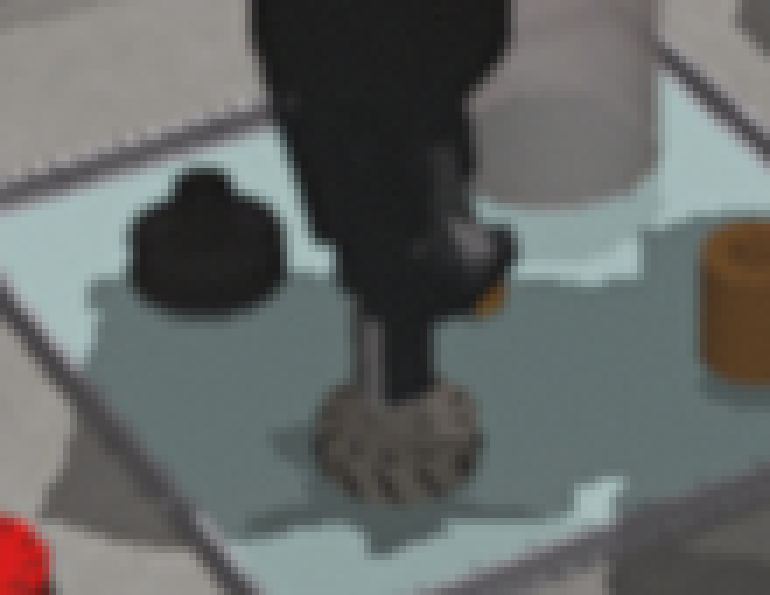

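The fingers shut fully above the ring with no contact. So the real tips sit about 16 mm higher than the TCP reading says, and I'll allow for that from here on. Next I'll open, go lower and grip.

servo_tool(
  moves="-1 0 0 0 0; -1 0 0 0 0; -1 0 0 0 0; -1 0 0 0 0; -1 0 0 5 0; -1 0 0 10 0; -1 0 0 15 0; -1 0 0 15 0",
)

```text
t: 8.65
eef_pos: [0.5485, -0.1889, -0.0113]
tool_rot: [0.001, 3.141, 0.0]
wrist_force: [0.1, -0.1, 0.2]
opening: 1.001
```

servo_tool(
  moves="1 0 0 0 0; 1 0 0 0 0; 1 0 0 0 0; 1 0 0 0 0; 1 0 0 0 0; 1 0 0 0 0; 1 0 0 0 0; 1 0 0 0 0",
)

```text
t: 9.45
eef_pos: [0.5487, -0.189, -0.0103]
tool_rot: [0.001, 3.14, -0.0]
wrist_force: [-2.3, 1.5, 8.4]
opening: 0.575
```

servo_tool(
  moves="1 0 0 -5 0; 1 0 0 -20 0; 1 0 0 -50 0; 1 0 0 -90 0; 1 4 40 -120 0; 1 8 85 -145 0; 1 12 133 -160 0; 1 16 180 -160 0",
)

```text
t: 10.25
eef_pos: [0.5331, -0.0077, 0.1523]
tool_rot: [0.002, 3.135, -0.002]
wrist_force: [1.2, 0.3, -0.8]
opening: 0.565
```

```bash
python3 d.py .5095 .2307 .15
```

```text
tcp [ 0.5331 -0.0077  0.1523] open 0.565 F [ 1.2  0.3 -0.8] t 10.2
delta mm [ 24.  238.4   1.9] yaw of y 89.9 tilt [-0.006 -0.001 -1.   ]
```

servo_tool(
  moves="1 5 45 0 0; 1 10 90 0 0; 1 14 135 0 0; 1 18 180 0 0; 1 22 215 0 0; 1 24 235 0 0; 1 24 238 0 0; 1 24 238 0 0",
)

```text
t: 11.05
eef_pos: [0.5094, 0.2304, 0.152]
tool_rot: [0.001, 3.135, -0.002]
wrist_force: [-0.3, 0.2, -0.3]
opening: 0.567
```

```bash
python3 d.py .5095 .2307 .0585
python3 - <<'E'
from h import *
a=read_camera('top');b=read_camera('scene')
x=a['frame'][190:280,120:220,::-1];y=b['frame'][280:370,355:455,::-1]
cv2.imwrite('pics/s1.png',cv2.resize(np.hstack([x,y]),None,fx=4,fy=4,interpolation=3))
E
```

```text
tcp [0.5094 0.2304 0.152 ] open 0.567 F [-0.3  0.2 -0.3] t 11.1
delta mm [ 0.5  0.5 93.5] yaw of y 90.0 tilt [-0.007 -0.002 -1.   ]
```

View pics/s1.png

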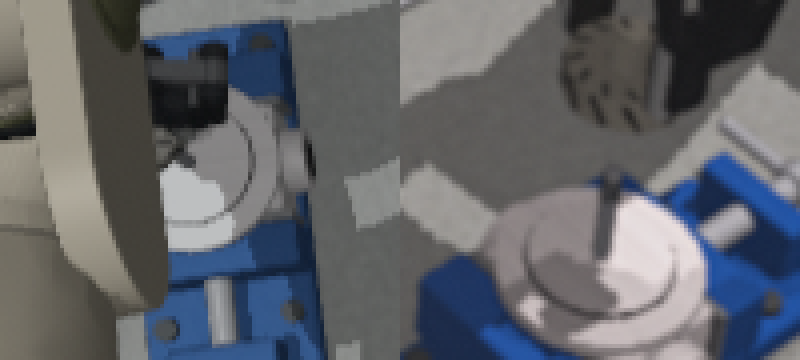

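Run:
```python
from h import *
b=read_camera('scene'); p=get_obs()['eef_pos']
k=8;x0,y0=480-0,0
x0,y0=380,265
im=cv2.resize(b['frame'][y0:y0+60,x0:x0+75,::-1],None,fx=k,fy=k,interpolation=3)
im2=im.copy()
th=np.linspace(0,2*np.pi,80)
c=p+[0,0,.0133+.008]
for r,z,col in [(.025,-.008,(0,255,0)),(.025,.008,(0,255,255)),(.009,.008,(0,0,255))]:
    q=np.array([(proj(b,c+[r*np.cos(t),r*np.sin(t),z])-[x0,y0]+.5)*k for t in th])
    cv2.polylines(im2,[q.astype(int)],True,col,1)
cv2.imwrite('pics/s2.png',cv2.resize(np.hstack([im,im2]),(800,320)))
```

```text
(no output)
```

View pics/s2.png

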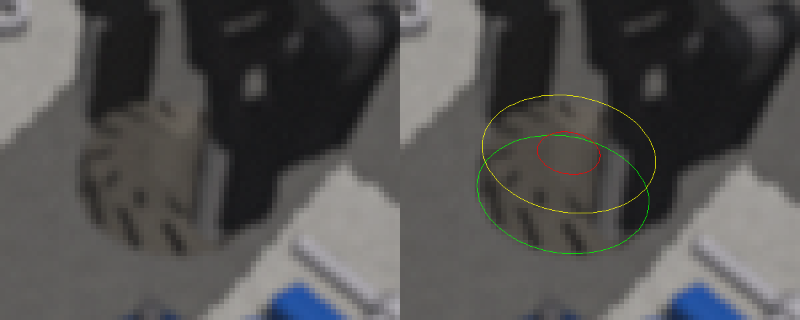

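The overlay shows the ring level in the grip and where I predicted. Lowering it now.

servo_tool(
  moves="1 0.5 0.3 30 0; 1 0.5 0.3 55 0; 1 0.5 0.3 72 0; 1 0.5 0.3 82 0; 1 0.5 0.3 88 0; 1 0.5 0.3 91 0; 1 0.5 0.3 92 0; 1 0.5 0.3 92 0",
)

```text
t: 12.0
eef_pos: [0.5101, 0.2295, 0.0604]
tool_rot: [0.004, 3.134, -0.002]
wrist_force: [0.5, 0.1, -0.6]
opening: 0.566
```

```bash
python3 d.py .5095 .2305 .0577
```

```text
tcp [0.5101 0.2295 0.0604] open 0.566 F [ 0.5  0.1 -0.6] t 12.0
delta mm [0.6 1.  2.7] yaw of y 89.8 tilt [-0.007 -0.001 -1.   ]
```

servo_tool(
  moves="1 0.5 1 1 0; 1 0.5 1 2 0; 1 0.5 1 3 0; 1 0.5 1 3 0; 1 0.5 1 3.5 0; 1 0.5 1 3.5 0; 1 0.5 1 3.5 0; 1 0.5 1 3.5 0",
)

```text
t: 12.8
eef_pos: [0.5098, 0.2306, 0.0578]
tool_rot: [0.004, 3.133, -0.002]
wrist_force: [-2.1, -1.5, 7.8]
opening: 0.566
```

servo_tool(
  moves="0 0 0 -0.5 0; -0.3 0 0 -0.5 0; -1 0 0 -0.5 0; -1 0 0 -0.5 0; -1 0 0 -0.5 0; -1 0 0 -30 0; -1 0 0 -75 0; -1 0 0 -120 0",
)

```text
t: 13.6
eef_pos: [0.5084, 0.2306, 0.1789]
tool_rot: [0.004, 3.135, -0.002]
wrist_force: [1.2, 0.3, 0.4]
opening: 1.001
```

```bash
python3 d.py .4255 -.1825 .12
```

```text
tcp [0.5084 0.2306 0.1789] open 1.001 F [1.2 0.3 0.4] t 13.6
delta mm [  82.1 -413.2   58.9] yaw of y 89.8 tilt [-0.007 -0.001 -1.   ]
```

servo_tool(
  moves="-1 9 -46 0 0; -1 18 -92 0 0; -1 27 -138 0 0; -1 36 -184 10 0; -1 46 -230 20 0; -1 55 -276 30 0; -1 64 -322 40 0; -1 73 -368 50 0",
)

```text
t: 14.4
eef_pos: [0.434, -0.139, 0.1287]
tool_rot: [0.004, 3.134, -0.002]
wrist_force: [0.6, -0.1, 0.5]
opening: 0.997
```

```bash
python3 d.py .4255 -.1825 -.002
python3 - <<'E'
from h import *
a=read_camera('top');b=read_camera('scene')
T=[]
for c,x0,y0 in ((a,143,205),(b,375,310)):
    k=8;im=cv2.resize(c['frame'][y0:y0+50,x0:x0+50,::-1],None,fx=k,fy=k,interpolation=3)
    for r,z,col in [(.025,.087,(0,255,255)),(.004,.121,(0,255,0)),(.031,.071,(255,0,0))]:
        q=np.array([(proj(c,[.5095+r*np.cos(t),.2305+r*np.sin(t),z])-[x0,y0]+.5)*k for t in np.linspace(0,6.3,60)])
        cv2.polylines(im,[q.astype(int)],True,col,1)
    T.append(im)
cv2.imwrite('pics/s3.png',np.hstack(T))
for r in landmark_of('top','swirl_center')+landmark_of('top','seat'): print(r['uv'],r['score'])
E
```

```text
tcp [ 0.434  -0.139   0.1287] open 0.997 F [ 0.6 -0.1  0.5] t 14.4
delta mm [  9.4 -43.3 130.7] yaw of y 89.8 tilt [-0.007 -0.002 -1.   ]
[371.7, 147.5] 0.98
[165.0, 228.9] 0.7
[166.2, 229.4] 0.74
```

View pics/s3.png

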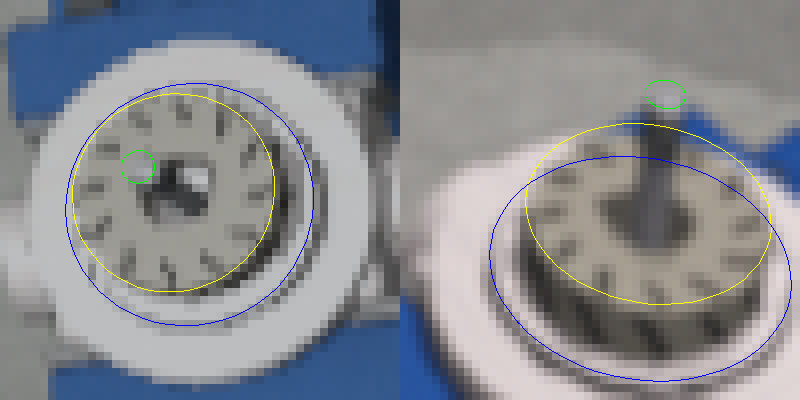

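The ring is flat on the head round the post, with its top face centred at about (173–177,190) in the left crop and matching the overlay. Next is the element.

servo_tool(
  moves="-1 5 -25 20 0; -1 9 -43 45 0; -1 9 -43 80 0; -1 9 -43 105 0; -1 9 -43 120 0; -1 9 -43 128 0; -1 9 -43 130 0; -1 9 -43 130 0",
)

```text
t: 15.4
eef_pos: [0.4265, -0.1806, -0.0009]
tool_rot: [0.006, 3.134, -0.002]
wrist_force: [-0.4, 0.7, -0.3]
opening: 1.0
```

servo_tool(
  moves="1 0 0 0 0; 1 0 0 0 0; 1 0 0 0 0; 1 0 0 0 0; 1 0 0 0 0; 1 0 0 0 0; 1 0 0 0 0; 1 0 0 0 0",
)

```text
t: 16.2
eef_pos: [0.4268, -0.1809, -0.0]
tool_rot: [0.006, 3.133, -0.003]
wrist_force: [-1.3, 0.2, 9.4]
opening: 0.422
```

```bash
python3 d.py .510 .230 .2
```

```text
tcp [ 0.4268 -0.1809 -0.    ] open 0.422 F [-1.3  0.2  9.4] t 16.2
delta mm [ -83.2  410.8 -200.2] yaw of y 89.8 tilt [-0.008 -0.002 -1.   ]
```

servo_tool(
  moves="1 0 0 -5 0; 1 0 0 -25 0; 1 0 0 -60 0; 1 0 0 -100 0; 1 -7 40 -130 0; 1 -16 85 -150 0; 1 -25 130 -155 0; 1 -35 175 -155 0",
)

```text
t: 17.0
eef_pos: [0.4615, -0.0041, 0.1563]
tool_rot: [0.007, 3.131, -0.004]
wrist_force: [0.2, -0.2, -1.7]
opening: 0.416
```

```bash
python3 d.py .511 .230 .155
```

```text
tcp [ 0.4615 -0.0041  0.1563] open 0.416 F [ 0.2 -0.2 -1.7] t 17.0
delta mm [-48.4 234.3   1.2] yaw of y 89.7 tilt [-0.011 -0.003 -1.   ]
```

servo_tool(
  moves="1 -9 45 0 0; 1 -18 90 0 0; 1 -27 135 0 0; 1 -37 180 0 0; 1 -44 215 0 0; 1 -48 232 0 0; 1 -48.5 234 0 0; 1 -48.5 234 0 0",
)

```text
t: 17.8
eef_pos: [0.5108, 0.2291, 0.1561]
tool_rot: [0.007, 3.132, -0.005]
wrist_force: [0.8, -0.7, -0.7]
opening: 0.417
```

```bash
python3 d.py .511 .230 .086
python3 - <<'E'
from h import *
b=read_camera('scene'); p=get_obs()['eef_pos']
x0,y0,k=365,255,6
im=cv2.resize(b['frame'][y0:y0+110,x0:x0+90,::-1],None,fx=k,fy=k,interpolation=3)[:,:]
for cx,cy,r,z,col in [(p[0]-.001,p[1],.018,p[2]+.003,(0,255,0)),(p[0]-.001,p[1],.018,p[2]+.043,(0,255,255)),(.51,.23,.009,.087,(0,0,255)),(.51,.23,.004,.121,(255,0,255))]:
    q=np.array([(proj(b,[cx+r*np.cos(t),cy+r*np.sin(t),z])-[x0,y0]+.5)*k for t in np.linspace(0,6.3,60)])
    cv2.polylines(im,[q.astype(int)],True,col,1)
cv2.imwrite('pics/s4.png',im[:600])
E
```

```text
tcp [0.5108 0.2291 0.1561] open 0.417 F [ 0.8 -0.7 -0.7] t 17.8
delta mm [ 0.5  1.2 70.1] yaw of y 89.7 tilt [-0.01  -0.003 -1.   ]
```

View pics/s4.png

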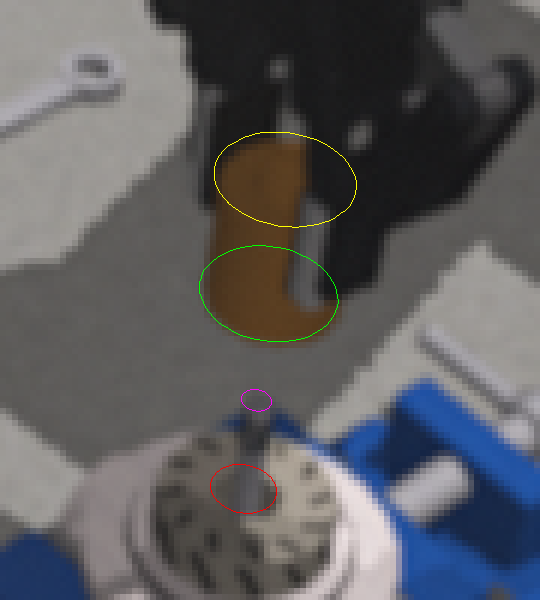

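The element hangs upright, and its bottom circle and the post are shifted from the overlays by the same amount, so they are aligned with each other. Lowering.

servo_tool(
  moves="1 0.3 1 20 0; 1 0.3 1 40 0; 1 0.3 1 55 0; 1 0.3 1 63 0; 1 0.3 1 67 0; 1 0.3 1 69 0; 1 0.3 1 70 0; 1 0.3 1 70 0",
)

```text
t: 18.65
eef_pos: [0.5115, 0.2293, 0.0866]
tool_rot: [0.009, 3.131, -0.005]
wrist_force: [0.4, 0.0, -2.2]
opening: 0.418
```

servo_tool(
  moves="1 0 0 1 0; 1 0 0 1 0; 1 0 0 2 0; 1 0 0 2 0; 1 0 0 2 0; 1 0 0 2 0; 1 0 0 2 0; 1 0 0 2 0",
)

```text
t: 19.45
eef_pos: [0.5115, 0.2293, 0.0846]
tool_rot: [0.009, 3.131, -0.005]
wrist_force: [0.0, 0.4, -0.9]
opening: 0.416
```

```bash
python3 d.py .511 .230 .084
```

```text
tcp [0.5115 0.2293 0.0846] open 0.416 F [ 0.   0.4 -0.9] t 19.4
delta mm [0.6 0.7 0.6] yaw of y 89.7 tilt [-0.011 -0.003 -1.   ]
```

servo_tool(
  moves="1 0.5 0.5 0.5 0; 1 0.5 0.5 0.5 0; 1 0.5 0.5 1 0; 1 0.5 0.5 1 0; 1 0.5 0.5 1.5 0; 1 0.5 0.5 1.5 0; 1 0.5 0.5 1.5 0; 1 0.5 0.5 1.5 0",
)

```text
t: 20.25
eef_pos: [0.5113, 0.2299, 0.084]
tool_rot: [0.009, 3.129, -0.005]
wrist_force: [-1.9, -1.5, 8.1]
opening: 0.419
```

Contact came at the expected height, so I'll release and go for the baffle.

servo_tool(
  moves="0 0 0 -0.3 0; -0.5 0 0 -0.3 0; -1 0 0 -0.3 0; -1 0 0 -0.3 0; -1 0 0 -0.3 0; -1 0 0 -30 0; -1 0 0 -70 0; -1 0 0 -100 0",
)

```text
t: 21.05
eef_pos: [0.5102, 0.2302, 0.1861]
tool_rot: [0.009, 3.128, -0.004]
wrist_force: [1.0, 0.3, -0.4]
opening: 0.999
```

```bash
python3 d.py .5575 -.307 .13
```

```text
tcp [0.5102 0.2302 0.1861] open 0.999 F [ 1.   0.3 -0.4] t 21.1
delta mm [ -49.5 -536.8   58.1] yaw of y 89.7 tilt [-0.013 -0.003 -1.   ]
```

servo_tool(
  moves="-1 -5 -48 0 0; -1 -9 -96 0 0; -1 -13 -145 0 0; -1 -18 -194 0 0; -1 -22 -243 10 0; -1 -26 -292 20 0; -1 -31 -340 30 0; -1 -35 -388 40 0",
)

```text
t: 21.85
eef_pos: [0.5435, -0.1601, 0.1472]
tool_rot: [0.009, 3.128, -0.004]
wrist_force: [1.5, 0.8, -0.2]
opening: 0.994
```

servo_tool(
  moves="-1 -5 -48 10 0; -1 -9 -96 20 0; -1 -13 -130 30 0; -1 -14 -148 40 0; -1 -14 -149 50 0; -1 -14 -149 50 0; -1 -14 -149 50 0; -1 -14 -149 50 0",
)

```text
t: 22.65
eef_pos: [0.5577, -0.3082, 0.0987]
tool_rot: [0.007, 3.127, -0.005]
wrist_force: [-0.1, -0.1, 0.4]
opening: 1.0
```

```bash
python3 d.py .5575 -.307 .009
python3 - <<'E'
from h import *
a=read_camera('top');b=read_camera('scene')
T=[]
for c,x0,y0 in ((a,143,200),(b,375,300)):
    k=8;im=cv2.resize(c['frame'][y0:y0+55,x0:x0+50,::-1],None,fx=k,fy=k,interpolation=3)
    for r,z,col in [(.018,.127,(0,255,255)),(.009,.127,(0,255,0)),(.025,.087,(255,0,0))]:
        q=np.array([(proj(c,[.51+r*np.cos(t),.23+r*np.sin(t),z])-[x0,y0]+.5)*k for t in np.linspace(0,6.3,60)])
        cv2.polylines(im,[q.astype(int)],True,col,1)
    T.append(im)
cv2.imwrite('pics/s5.png',np.hstack(T))
for n in('top','scene'):
  for r in landmark_of(n,'element_center')+landmark_of(n,'baffle_center')+landmark_of(n,'bowl_center')[:3]: print(n,np.round(r['uv'],1),r['score'])
E
```

```text
tcp [ 0.5577 -0.3082  0.0987] open 1.0 F [-0.1 -0.1  0.4] t 22.6
delta mm [ 1.6  1.5 89.6] yaw of y 89.8 tilt [-0.014 -0.003 -1.   ]
top [162.8 227.3] 0.53
top [522.9 314.2] 0.78
top [449.2 335.8] 0.77
top [440.2 266.3] 0.67
scene [406.3 327.2] 0.86
scene [243.4 210.7] 0.57
scene [297.3 177.6] 0.34
scene [296.9 179.5] 0.86
scene [299.8 139.3] 0.72
scene [341.3 163.5] 0.68
```

View pics/s5.png

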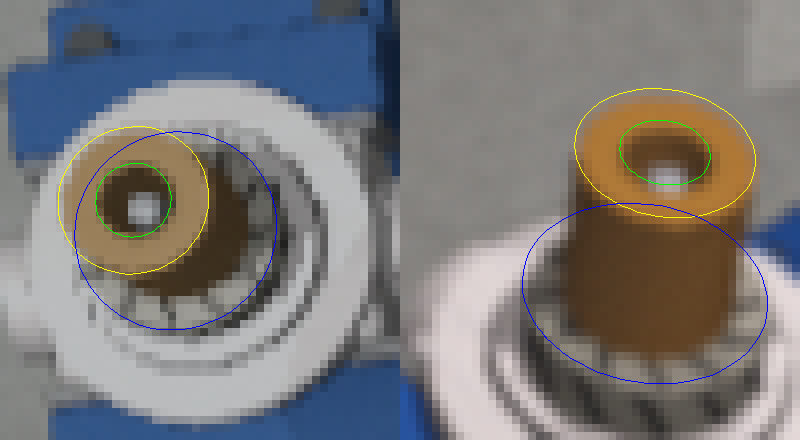

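The element stands upright on the ring, with the post end visible in its bore and its top matching the overlay. Now I'll grip the baffle.

servo_tool(
  moves="-1 1 1.5 30 0; -1 1 1.5 55 0; -1 1 1.5 75 0; -1 1 1.5 85 0; -1 1 1.5 89 0; -1 1 1.5 89 0; -1 1 1.5 89 0; -1 1 1.5 89 0",
)

```text
t: 23.85
eef_pos: [0.558, -0.3084, 0.0099]
tool_rot: [0.009, 3.126, -0.006]
wrist_force: [0.8, 0.4, 0.1]
opening: 0.997
```

servo_tool(
  moves="1 0 0 0 0; 1 0 0 0 0; 1 0 0 0 0; 1 0 0 0 0; 1 0 0 0 0; 1 0 0 0 0; 1 0 0 0 0; 1 0 0 0 0",
)

```text
t: 24.65
eef_pos: [0.5581, -0.3084, 0.0102]
tool_rot: [0.009, 3.126, -0.006]
wrist_force: [-0.9, 0.5, 5.7]
opening: 0.184
```

```bash
python3 d.py .510 .230 .18
```

```text
tcp [ 0.5581 -0.3084  0.0102] open 0.184 F [-0.9  0.5  5.7] t 24.6
delta mm [  48.5  537.5 -172.8] yaw of y 89.7 tilt [-0.015 -0.004 -1.   ]
```

servo_tool(
  moves="1 0 0 -5 0; 1 0 0 -20 0; 1 0 0 -50 0; 1 0 0 -90 0; 1 4 40 -125 0; 1 8 85 -150 0; 1 12 133 -160 0; 1 16 180 -160 0",
)

```text
t: 25.45
eef_pos: [0.5409, -0.1274, 0.171]
tool_rot: [0.01, 3.123, -0.009]
wrist_force: [1.4, 0.8, -0.7]
opening: 0.188
```

servo_tool(
  moves="1 4 45 0 0; 1 8 90 0 0; 1 12 135 0 0; 1 16 180 0 0; 1 20 225 0 0; 1 24 270 0 0; 1 28 315 0 0; 1 30 340 0 0",
)

```text
t: 26.25
eef_pos: [0.5121, 0.2158, 0.1686]
tool_rot: [0.007, 3.123, -0.008]
wrist_force: [-0.3, -1.0, -0.4]
opening: 0.187
```

```bash
python3 d.py .510 .230 .17
```

```text
tcp [0.5121 0.2158 0.1686] open 0.187 F [-0.3 -1.  -0.4] t 26.2
delta mm [ 2.2 14.2 -1.5] yaw of y 89.8 tilt [-0.018 -0.005 -1.   ]
```

servo_tool(
  moves="1 1.5 10 0 0; 1 1.5 14 0 0; 1 1.5 14 0 0; 1 1.5 14 0 0; 1 1.5 14 0 0; 1 1.5 14 0 0; 1 1.5 14 0 0; 1 1.5 14 0 0",
)

```text
t: 27.05
eef_pos: [0.5108, 0.2295, 0.1685]
tool_rot: [0.007, 3.123, -0.008]
wrist_force: [-0.8, 0.6, -0.2]
opening: 0.186
```

```bash
python3 d.py .5105 .230 .1342
python3 - <<'E'
from h import *
b=read_camera('scene'); p=get_obs()['eef_pos']
x0,y0,k=365,245,6
im=cv2.resize(b['frame'][y0:y0+100,x0:x0+90,::-1],None,fx=k,fy=k,interpolation=3)[:,:]
rim=p[2]-.0102+.003
for cx,cy,r,z,col in [(p[0]-.0005,p[1],.026,rim,(0,255,0)),(p[0]-.0005,p[1],.026,rim+.015,(0,255,255)),(.51,.23,.018,.127,(0,0,255))]:
    q=np.array([(proj(b,[cx+r*np.cos(t),cy+r*np.sin(t),z])-[x0,y0]+.5)*k for t in np.linspace(0,6.3,60)])
    cv2.polylines(im,[q.astype(int)],True,col,1)
cv2.imwrite('pics/s6.png',np.clip(im.astype(float)*1.6,0,255).astype(np.uint8))
E
```

```text
tcp [0.5108 0.2295 0.1685] open 0.186 F [-0.8  0.6 -0.2] t 27.1
delta mm [ 0.9  0.6 34.3] yaw of y 89.7 tilt [-0.018 -0.005 -1.   ]
```

View pics/s6.png

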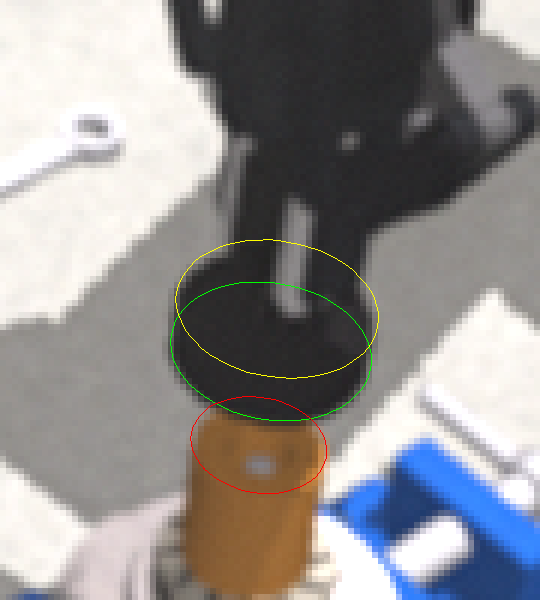

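The baffle is level in the grip and lines up over the element, with its top at (258,448) in the crop. Lowering.

servo_tool(
  moves="1 0.3 0.6 10 0; 1 0.3 0.6 20 0; 1 0.3 0.6 28 0; 1 0.3 0.6 34 0; 1 0.3 0.6 38 0; 1 0.3 0.6 41 0; 1 0.3 0.6 42 0; 1 0.3 0.6 42 0",
)

```text
t: 27.9
eef_pos: [0.5113, 0.23, 0.1266]
tool_rot: [0.007, 3.123, -0.008]
wrist_force: [0.1, 0.8, 0.1]
opening: 0.187
```

```bash
python3 d.py .5105 .230 .1242
```

```text
tcp [0.5113 0.23   0.1266] open 0.187 F [0.1 0.8 0.1] t 27.9
delta mm [ 0.8 -0.   2.3] yaw of y 89.7 tilt [-0.018 -0.005 -1.   ]
```

servo_tool(
  moves="1 0.7 0 1 0; 1 0.7 0 1 0; 1 0.7 0 1.5 0; 1 0.7 0 2 0; 1 0.7 0 2.5 0; 1 0.7 0 3 0; 1 0.7 0 3 0; 1 0.7 0 3 0",
)

```text
t: 28.7
eef_pos: [0.5109, 0.2301, 0.1242]
tool_rot: [0.007, 3.122, -0.008]
wrist_force: [-0.8, -0.0, 4.9]
opening: 0.183
```

servo_tool(
  moves="0.4 0 0 -0.2 0; 0 0 0 -0.2 0; -0.5 0 0 -0.2 0; -1 0 0 -0.2 0; -1 0 0 -0.2 0; -1 0 0 -30 0; -1 0 0 -60 0; -1 0 0 -90 0",
)

```text
t: 29.5
eef_pos: [0.5089, 0.2305, 0.2151]
tool_rot: [0.007, 3.122, -0.008]
wrist_force: [0.4, 0.7, -0.6]
opening: 1.002
```

```bash
python3 d.py .4275 -.316 .19
```

```text
tcp [0.5089 0.2305 0.2151] open 1.002 F [ 0.4  0.7 -0.6] t 29.5
delta mm [  79.5 -546.7   26.3] yaw of y 89.7 tilt [-0.019 -0.005 -1.   ]
```

servo_tool(
  moves="-1 7 -48 0 0; -1 14 -96 0 0; -1 21 -144 0 0; -1 28 -192 0 0; -1 35 -240 0 0; -1 42 -288 0 0; -1 49 -336 5 0; -1 56 -384 10 0",
)

```text
t: 30.3
eef_pos: [0.4508, -0.1552, 0.2061]
tool_rot: [0.007, 3.122, -0.008]
wrist_force: [1.0, 0.4, 0.1]
opening: 1.002
```

servo_tool(
  moves="-1 7 -48 0 0; -1 14 -96 0 0; -1 20 -136 5 0; -1 23 -158 10 0; -1 23.5 -162 15 0; -1 23.5 -162 15 0; -1 23.5 -162 15 0; -1 23.5 -162 15 0",
)

```text
t: 31.1
eef_pos: [0.4273, -0.3161, 0.1919]
tool_rot: [0.004, 3.121, -0.009]
wrist_force: [-0.2, 0.5, -0.3]
opening: 1.001
```

```bash
python3 d.py .4275 -.316 .093
python3 - <<'E'
from h import *
a=read_camera('top')
for n in ('top',):
  for q in ('baffle_center',):
    for r in landmark_of(n,q): print(np.round(r['uv'],1),r['score'],onz(a,r['uv'],.1345).round(4))
    for r in cut_out(n,q):
        y,x=np.nonzero(r['region']);print('cut',x.mean(),y.mean(),len(x))
print('expect',proj(a,[.51,.23,.1345]).round(1))
# dark pixels near stack
f=a['frame'].astype(int).sum(2)[205:260,130:200]
y,x=np.nonzero(f<150); print('dark',len(x),(x.min()+130,x.max()+130,y.min()+205,y.max()+205))
print('rim box',[proj(a,[.51+dx,.23+dy,.132]).round(1) for dx,dy in((.026,0),(-.026,0),(0,.026),(0,-.026))])
E
```

```text
tcp [ 0.4273 -0.3161  0.1919] open 1.001 F [-0.2  0.5 -0.3] t 31.1
delta mm [ 1.8  0.6 98.9] yaw of y 89.8 tilt [-0.02  -0.006 -1.   ]
[159.1 221.6] 0.57 [0.5142 0.2283 0.1345]
cut 159.7925170068027 223.39455782312925 588
expect [158.2 223.8]
dark 620 (np.int64(146), np.int64(198), np.int64(205), np.int64(259))
rim box [array([158.8, 210.7]), array([158.2, 237.4]), array([144.8, 224.3]), array([172.2, 223.8])]
```

The baffle's cut-out is centred at (159.8,223.4) in the top view against an expected (158,224), so it is in place. On to the bowl.

servo_tool(
  moves="-1 1.5 0.5 30 0; -1 1.5 0.5 60 0; -1 1.5 0.5 80 0; -1 1.5 0.5 92 0; -1 1.5 0.5 98 0; -1 1.5 0.5 98 0; -1 1.5 0.5 98 0; -1 1.5 0.5 98 0",
)

```text
t: 32.05
eef_pos: [0.428, -0.3168, 0.0946]
tool_rot: [0.005, 3.12, -0.011]
wrist_force: [0.2, -0.2, -0.1]
opening: 1.003
```

servo_tool(
  moves="1 0 0 0 0; 1 0 0 0 0; 1 0 0 0 0; 1 0 0 0 0; 1 0 0 0 0; 1 0 0 0 0; 1 0 0 0 0; 1 0 0 0 0",
)

```text
t: 32.85
eef_pos: [0.4281, -0.3168, 0.095]
tool_rot: [0.005, 3.12, -0.011]
wrist_force: [-0.8, 1.7, 6.1]
opening: 0.209
```

```bash
python3 d.py .510 .230 .26
```

```text
tcp [ 0.4281 -0.3168  0.095 ] open 0.209 F [-0.8  1.7  6.1] t 32.9
delta mm [ -83.8  545.9 -167.2] yaw of y 89.8 tilt [-0.022 -0.007 -1.   ]
```

servo_tool(
  moves="1 0 0 -5 0; 1 0 0 -25 0; 1 0 0 -60 0; 1 0 0 -100 0; 1 -4 25 -135 0; 1 -9 60 -160 0; 1 -15 100 -177 0; 1 -22 145 -180 0",
)

```text
t: 33.65
eef_pos: [0.447, -0.17, 0.2762]
tool_rot: [0.007, 3.117, -0.015]
wrist_force: [0.9, -0.5, -1.6]
opening: 0.211
```

servo_tool(
  moves="1 -6 40 0 0; 1 -13 80 0 0; 1 -19 120 0 0; 1 -26 160 0 0; 1 -32 200 0 0; 1 -38 240 0 0; 1 -43 275 0 0; 1 -47 305 0 0",
)

```text
t: 34.45
eef_pos: [0.4952, 0.1366, 0.2743]
tool_rot: [0.006, 3.118, -0.015]
wrist_force: [1.2, -0.6, -1.9]
opening: 0.209
```

```bash
python3 d.py .5105 .230 .275
```

```text
tcp [0.4952 0.1366 0.2743] open 0.209 F [ 1.2 -0.6 -1.9] t 34.5
delta mm [-15.   93.5  -1.2] yaw of y 89.8 tilt [-0.024 -0.009 -1.   ]
```

servo_tool(
  moves="1 -7 40 0 0; 1 -13 75 0 0; 1 -15 90 0 0; 1 -15.3 93.5 0 0; 1 -15.3 93.5 0 0; 1 -15.3 93.5 0 0; 1 -15.3 93.5 0 0; 1 -15.3 93.5 0 0",
)

```text
t: 35.25
eef_pos: [0.5109, 0.2292, 0.274]
tool_rot: [0.008, 3.118, -0.015]
wrist_force: [-1.3, 0.2, -0.7]
opening: 0.213
```

```bash
python3 d.py .5105 .230 .158
python3 - <<'E'
from h import *
p=get_obs()['eef_pos']; T=[]
for n,x0,y0 in (('scene',360,235),('top',115,180)):
    c=read_camera(n);k=5.3;W,H=75,110
    im=cv2.resize(c['frame'][y0:y0+H,x0:x0+W,::-1],None,fx=k,fy=k,interpolation=3)
    rim=p[2]-.095+.003
    for cx,cy,r,z,col in [(p[0]-.0005,p[1],.038,rim,(0,255,0)),(p[0]-.0005,p[1],.038,rim+.096,(0,255,255)),(.51,.23,.044,.066,(255,255,0)),(.51,.23,.026,.132,(0,0,255))]:
        q=np.array([(proj(c,[cx+r*np.cos(t),cy+r*np.sin(t),z])-[x0,y0]+.5)*k for t in np.linspace(0,6.3,80)])
        cv2.polylines(im,[q.astype(int)],True,col,1)
    T.append(im)
cv2.imwrite('pics/s7.png',np.hstack(T))
E
```

```text
tcp [0.5109 0.2292 0.274 ] open 0.213 F [-1.3  0.2 -0.7] t 35.2
delta mm [  3.2   1.9 116. ] yaw of y 89.7 tilt [-0.024 -0.01  -1.   ]
```

View pics/s7.png

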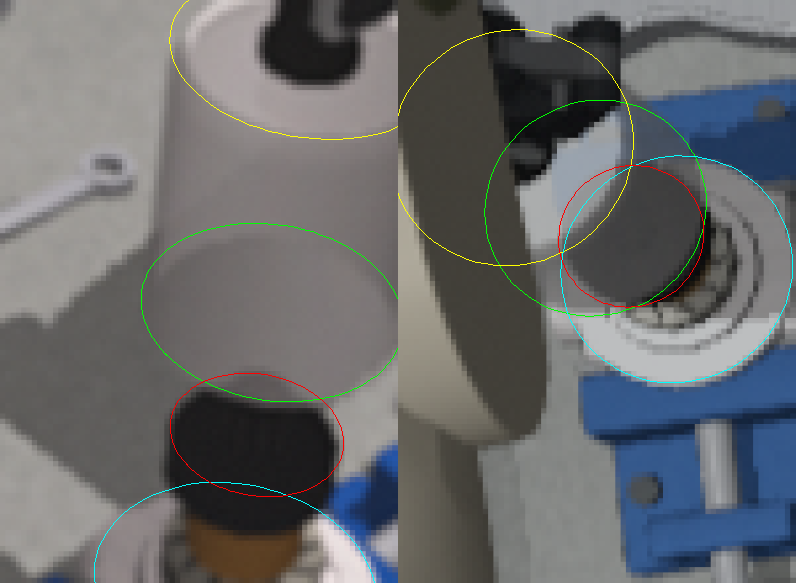

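```bash
cat > sil.py <<'E'
from h import *
from scipy.optimize import least_squares
p=get_obs()['eef_pos']; rim=p[2]-.092
for n in ('scene','top'):
    c=read_camera(n); L=cut_out(n,'bowl_center')
    P=lambda dx,dy: cv2.convexHull(np.array([proj(c,[p[0]+dx+.038*np.cos(t),p[1]+dy+.038*np.sin(t),z]) for z in (rim,rim+.096) for t in np.linspace(0,6.28,60)],np.float32))[:,0]
    h=P(-.0005,0)
    for r in L:
        y,x=np.nonzero(r['region'])
        if np.hypot(*(np.array([x.mean(),y.mean()])-h.mean(0)))>40: continue
        print(n,r['score'],'area',len(x),'bbox',r['bbox'],'pred',h.min(0).round(),h.max(0).round())
        m=np.zeros((480,640),np.uint8); cv2.fillPoly(m,[np.round(h).astype(int)],1)
        for row in range(int(h[:,1].min()),int(h[:,1].max())+1,8):
            a=np.nonzero(r['region'][row])[0]; b=np.nonzero(m[row])[0]
            if len(a) and len(b): print(row,'seen',a.min(),a.max(),'pred',b.min(),b.max())
E
python3 sil.py
```

```text
scene 0.65 area 3642 bbox [388.7, 228.5, 443.2, 313.9] pred [386. 228.] [445. 310.]
236 seen 401 418 pred 394 439
244 seen 392 440 pred 392 444
252 seen 390 442 pred 391 444
260 seen 390 442 pred 390 442
268 seen 389 440 pred 389 441
276 seen 389 439 pred 388 440
284 seen 388 438 pred 387 438
292 seen 387 437 pred 386 437
300 seen 389 435 pred 389 435
308 seen 397 428 pred 401 428
top 0.87 area 1057 bbox [138.7, 195.1, 172.9, 237.8] pred [113. 185.] [172. 239.]
201 seen 154 164 pred 114 163
209 seen 142 170 pred 113 170
217 seen 137 172 pred 115 172
225 seen 139 170 pred 121 171
233 seen 141 164 pred 135 166
```

The bowl's silhouette agrees with the prediction within 1 px in both views, so I'll lower it, drifting sideways slightly to cancel the tool's tilt.

servo_tool(
  moves="1 0.5 0.5 15 0; 1 1 0.8 35 0; 1 1.5 1 55 0; 1 2 1.3 75 0; 1 2.5 1.5 90 0; 1 2.8 1.7 97 0; 1 3 1.8 100 0; 1 3 1.8 100 0",
)

```text
t: 36.35
eef_pos: [0.5104, 0.2308, 0.174]
tool_rot: [0.006, 3.118, -0.015]
wrist_force: [-0.0, -0.7, -1.6]
opening: 0.21
```

```bash
python3 d.py .5105 .230 .158; python3 sil.py
python3 - <<'E'
from h import *
for n in('scene','top'):
    c=read_camera(n);f=c['frame'].astype(int)
    u=[proj(c,[.51+.044*np.cos(t),.23+.044*np.sin(t),.066]) for t in np.linspace(0,6.28,60)]
    u=np.array(u);print(n,'flange pred',u.min(0).round(1),u.max(0).round(1))
E
```

```text
tcp [0.5104 0.2308 0.174 ] open 0.21 F [-0.  -0.7 -1.6] t 36.4
delta mm [ 0.3 -0.7 16.1] yaw of y 89.8 tilt [-0.024 -0.009 -1.   ]
scene 0.77 area 3090 bbox [384.9, 280.4, 434.4, 357.6] pred [382. 279.] [436. 356.]
287 seen 394 411 pred 389 431
295 seen 388 432 pred 387 436
303 seen 386 434 pred 386 435
311 seen 385 433 pred 385 434
319 seen 385 432 pred 384 432
327 seen 384 431 pred 383 431
335 seen 383 429 pred 382 429
343 seen 383 428 pred 384 428
351 seen 388 424 pred 391 424
top 0.92 area 822 bbox [151.8, 200.0, 184.8, 247.4] pred [131. 199.] [184. 248.]
215 seen 169 179 pred 131 178
223 seen 154 183 pred 131 183
231 seen 154 183 pred 133 184
239 seen 155 179 pred 142 181
247 seen 159 166 pred 157 170
scene flange pred [377.3 325.5] [430.6 365.4]
top flange pred [145.2 208.9] [188.9 251.7]
```

servo_tool(
  moves="1 0.1 -0.6 3 0; 1 0.2 -0.6 6 0; 1 0.2 -0.6 9 0; 1 0.3 -0.6 11 0; 1 0.3 -0.6 13 0; 1 0.3 -0.6 14 0; 1 0.3 -0.6 14.5 0; 1 0.3 -0.6 14.5 0",
)

```text
t: 37.45
eef_pos: [0.5105, 0.2301, 0.1597]
tool_rot: [0.006, 3.117, -0.015]
wrist_force: [-0.5, -0.0, -1.6]
opening: 0.212
```

servo_tool(
  moves="1 0 0 0.5 0; 1 0 0 1 0; 1 0 0 1.5 0; 1 0 0 2 0; 1 0 0 2 0; 1 0 0 2 0; 1 0 0 2 0; 1 0 0 2 0",
)

```text
t: 38.25
eef_pos: [0.5107, 0.2302, 0.1581]
tool_rot: [0.006, 3.116, -0.014]
wrist_force: [0.7, 1.4, 3.1]
opening: 0.212
```

servo_tool(
  moves="1 0 0 0.5 0; 1 0 0 0.5 0; 1 0 0 0.5 0; 0.4 0 0 0.3 0; 0 0 0 0 0; -0.5 0 0 0 0; -1 0 0 0 0; -1 0 0 0 0",
)

```text
t: 39.05
eef_pos: [0.5106, 0.2301, 0.1579]
tool_rot: [0.006, 3.117, -0.014]
wrist_force: [-0.3, 0.5, 0.6]
opening: 0.958
```

servo_tool(
  moves="-1 0 0 -15 0; -1 0 0 -40 0; -1 0 0 -70 0; -1 0 0 -110 0; -1 10 -40 -110 0; -1 20 -85 -110 0; -1 30 -130 -110 0; -1 40 -175 -110 0",
)

```text
t: 39.85
eef_pos: [0.4664, 0.0549, 0.2685]
tool_rot: [0.005, 3.116, -0.014]
wrist_force: [0.3, 0.3, 0.9]
opening: 0.999
```

servo_tool(
  moves="-1 10 -45 0 0; -1 20 -90 0 0; -1 30 -135 0 0; -1 40 -180 0 0; -1 40 -200 0 0; -1 40 -200 0 0; -1 40 -200 0 0; -1 40 -200 0 0",
)

```text
t: 40.65
eef_pos: [0.4258, -0.1439, 0.2694]
tool_rot: [0.003, 3.116, -0.014]
wrist_force: [0.1, -0.0, -0.0]
opening: 0.999
```

Run:
```python
from h import *
C={n:read_camera(n) for n in('scene','top')}
for n,c in C.items():
    h=np.array([proj(c,[.5103+.038*np.cos(t),.23+.038*np.sin(t),z]) for z in (.066,.162) for t in np.linspace(0,6.28,60)],np.float32)
    h=np.vstack([h,[proj(c,[.5103,.23,.186])]]).astype(np.float32); hu=cv2.convexHull(h)[:,0]
    m=np.zeros((480,640),np.uint8);cv2.fillPoly(m,[np.round(hu).astype(int)],1)
    print(n,'pred bbox',hu.min(0),hu.max(0))
    for r in cut_out(n,'bowl_center'):
        g=r['region']; i=(g&(m>0)).sum()
        if i>100: print('  bowl',round(r['score'],2),r['bbox'],'IoU',i/(g|(m>0)).sum())
    for r in cut_out(n,'old_center'): print('  old',r['bbox'],round(r['score'],2))
    f=c['frame'].astype(int)
    k=proj(c,[.5103,.23,.176]); w=f[int(k[1])-12:int(k[1])+12,int(k[0])-12:int(k[0])+12].sum(2)
    y,x=np.nonzero(w<130); print('  knob dark centre',(x.mean()+int(k[0])-12).round(1),(y.mean()+int(k[1])-12).round(1),'pred',k.round(1),len(x))
    print('  lm',[(np.round(r['uv'],1),round(r['score'],2)) for r in landmark_of(n,'bowl_center')],'pred',proj(c,[.5103,.23,.126]).round(1))
```

```text
scene pred bbox [380.72116 286.2876 ] [434.3223 362.5556]
  bowl 0.78 [383.5, 290.1, 433.9, 368.7] IoU 0.8974137931034483
  old [320.2, 394.7, 348.6, 428.1] 0.76
  knob dark centre 410.7 300.0 pred [410.8 296.1] 214
  lm [(array([410.8, 319.6]), 0.92), (array([346.2, 164. ]), 0.77), (array([301.1, 139.8]), 0.57)] pred [407.4 319.1]
top pred bbox [133.7421  200.91093] [185.96758 248.64394]
  bowl 0.76 [135.8, 202.2, 183.6, 248.0] IoU 0.8677859391395593
  old [146.9, 152.4, 173.4, 173.6] 0.9
  knob dark centre 153.7 220.0 pred [152.2 219.3] 153
  lm [(array([450.1, 334.7]), 0.97), (array([520.6, 316.8]), 0.82)] pred [159.3 224.5]
```

Run:
```python
from h import *
for n in('scene','top'):
    c=read_camera(n); f=c['frame'].astype(int).sum(2)
    pr=lambda r,z:np.array([proj(c,[.5105+r*np.cos(t),.23+r*np.sin(t),z]) for t in np.linspace(0,6.28,60)])
    a=np.vstack([pr(.011,.186),pr(.014,.162)]); x0,y0=a.min(0).astype(int)-6; x1,y1=a.max(0).astype(int)+7
    w=(f[y0:y1,x0:x1]<200).astype(np.uint8); k,l,s,ce=cv2.connectedComponentsWithStats(w); 
    i=1+np.argmax(s[1:,4]); print(n,'dark box',s[i,0]+x0,s[i,1]+y0,s[i,0]+s[i,2]+x0,s[i,1]+s[i,3]+y0,'pred',a.min(0).round(1),a.max(0).round(1))
    print(' body top ellipse z.162',pr(.038,.162).min(0).round(1),pr(.038,.162).max(0).round(1),'rim',pr(.038,.066).min(0).round(1),pr(.038,.066).max(0).round(1))
    if n=='scene':
        col=int(round(proj(c,[.5105,.23,.066])[0]))
        print([(r,c['frame'][r,col].tolist()) for r in range(350,376)])
```

```text
scene dark box 402 289 419 310 pred [400.7 286.5] [418.7 309. ]
 body top ellipse z.162 [385.3 286.3] [434.2 320.2] rim [380.6 328.2] [426.7 362.6]
[(350, [101, 95, 94]), (351, [105, 99, 98]), (352, [109, 103, 101]), (353, [110, 104, 102]), (354, [112, 105, 104]), (355, [116, 107, 108]), (356, [118, 111, 111]), (357, [114, 107, 109]), (358, [104, 96, 98]), (359, [104, 96, 98]), (360, [113, 106, 108]), (361, [116, 108, 109]), (362, [123, 115, 116]), (363, [147, 139, 139]), (364, [176, 166, 166]), (365, [183, 174, 174]), (366, [158, 148, 150]), (367, [123, 115, 116]), (368, [107, 101, 102]), (369, [94, 90, 90]), (370, [90, 87, 88]), (371, [96, 95, 95]), (372, [84, 83, 90]), (373, [60, 70, 96]), (374, [39, 64, 114]), (375, [31, 67, 130])]
top dark box 145 213 162 228 pred [144.6 212.2] [161.8 228.1]
 body top ellipse z.162 [133.7 200.8] [174.8 240.8] rim [148.2 211.6] [186.  248.5]
```

The rim edge is at row 363 against a predicted 362.6, with the bright flange showing below it. The knob boxes agree to within 1–3 px in both views. The bowl is seated upright, so I'm handing in.

```bash
python3 -c "
from plant import *
print(get_obs()['t']); print(hand_in())"
```

```text
41.15
the job is handed in; nothing more can be done
None
```

The air-inlet filter is rebuilt on the head and handed in at 41 s of robot time. I fitted the vaned ring, the bronze element, the baffle cap and the clear bowl (knob up) in that order. Each part was lowered until it touched at the expected height, with about 3–8 N of force, before release.

**Last checks:**
- **Bowl:** the rim meets the flange at row 363 in the scene view, against a predicted 362.6. The knob is within about 1 px of prediction in the top view and up to 2.5 px off in the scene view.
- **Old element:** it was never touched, and both cameras still find it in the kidney dish.
- **Look-alikes:** none of them was touched.

**What disagreed:**
- **Finger height:** the fingertips sit about 13–16 mm higher than the TCP reading implies. My first try at the ring closed on air above it, without contact. I corrected the grip heights from then on.
- **Bowl outline:** after seating, the outline network put the bowl's lower edge about 6 px too low in the scene view. The pixel values show it had included the flange.
- **Bowl in the top view:** the landmark network did not find the seated bowl there, so that check rests on the outline and the knob's dark box.
- **Final look:** my 16 picture views were used up before the bowl was lowered, so the final checks were numeric only.

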